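# Widen the spice rack by one hole and add a jar

### The job

Make room in the wooden spice rack for the spice jar that stands by itself on the worktop: squeeze the orange button on the grey sliding stop, slide the stop away from the jars, and let the button spring fully out in the next hole (not the one after), without driving the pin hard against the hole's edge. Then stand the jar upright on the rack's deck in the gap between the other jars and the stop, setting it down gently. Leave the two jars in the rack standing where they are, and do not disturb the tomato, the mug or the tin.

Things in the scene. Friction and masses are not known exactly. Their poses are not given: they have to be found in the camera images.
- rack: Wooden spice rack fixed to the worktop: deck 70 mm (own x) by 310 mm (own y), top 16 mm above the worktop. Origin: centre of its underside; z up, -x is its front, towards the robot. At the -y end an end plate, top 74 mm above the worktop (inner face y = -144 mm), at the +y end a ledge 7 mm above the deck. Two jars stand by the plate, then comes the sliding stop.
- stop (a joint): Travel (m) of the grey stop along rack +y, away from the jars. 0 at the start, in the first hole, about 35 mm from the nearest jar. The next hole is hidden and differs: anywhere from 36 to 60 mm, so feel for it; a third hole (unwanted) lies 48 mm beyond; travel ends at 118 mm. Pin play in a hole 1.5 mm each way. It slides with about 3 N, or 5 N while the pin rubs.
- button (a joint): Travel (m) of the orange spring button on the stop's front, pressed towards rack +x: 0 = out, pin in a hole, stop locked; 0.005 = pin rubbing between holes, where the button stays sunk by itself; 0.007 = fully in, stop free. Spring 4 N when out, 6.8 N fully in. Let go between holes, it rides along sunk and springs out at the next hole, which locks the stop at once.
- stop_grip (a point): Middle of the stop's upright block at button height, 68 mm above the worktop; axes as the rack's; travels with the stop. Block +-17 mm in x, +-14 mm in y, top 93 mm above the worktop; foot up to 29 mm. The button (17 mm wide, 21 high, at y = 0) stands 8 mm out of the front (-x) face, 1 mm when fully in: pinch across x, one finger on it and one on the back face.
- stop_flange (a point): Middle of the jar-side face of the stop's upright flange, 14 mm along rack +y from stop_grip; axes as the rack's; travels with the stop. The flange is 66 mm wide (x, +-33 mm), 6 mm thick, its top 92 mm above the worktop, so it stands 16 mm beyond the block at front and back: fingers slackened round the block can push the stop along by it.
- core: Steel track with the holes for the stop's pin, hidden inside the deck; fixed. Origin 3.5 mm along the rack's +y from the rack's origin. The pin bends if it is driven against a hole's edge with more than 40 N.
- new_jar: The spice jar standing by itself on the worktop, to be put in the rack: glass jar with dark cap, 44 mm diameter, 105 mm high, cap from 85 mm up, 0.1 kg. Origin at the centre of its underside, z up.
- jar_a: One of the two spice jars already in the rack: 45 mm diameter, 105 mm high. Origin at the centre of its underside, z up. Loose.
- jar_b: The other spice jar already in the rack (green cap): 46 mm diameter, 106 mm high. Origin at the centre of its underside, z up. Loose. Either of the two may be the one next to the stop.
- tomato: Loose tomato on the worktop, about 70 mm; bystander. Origin at the middle of its underside.
- mug_used: Loose white mug, 83 x 116 x 94 mm; bystander. Origin at the centre of its underside.
- tin_half: Loose low tin, 75 mm diameter, 58 mm high; bystander. Origin at the centre of its underside.

How it is judged:
By the outcome, as a careful person would: the job done as asked, in the order asked, and still so for the second after the job is handed in, with the robot touching nothing.
It also fails if it takes over 53 s, if anything falls off the work surface, if the arm or the gripper's body presses on something with over 40 N, if the wrist force passes 120 N, or if a joint passes its speed limit or range.

### The arm

A 6-joint arm with a two-finger parallel gripper is mounted at the origin on a cart in front of the work surface, level with it; the furniture and walls round the work are solid. World frame = base frame: x ahead of the robot, y to its left, z up, the work surface at z = 0. Lengths are in m, angles in rad, forces in N, time in s.
With the tool pointing down it reaches from about 0.3 to 0.775 m from the base axis. Payload 14.6 kg.
Tool frame: the origin (TCP) lies at the very end of the fingers, on their centre line; the grasp point (between the pads) lies 19 mm behind it; z points along the fingers, y is the line along which they close (so a half turn about z gives the same grasp; the last joint's range is limited). The gripper opens to 94 mm and grips with 3 to 60 N. Pads are 16 mm wide; open, the fingers measure 119 mm over their backs; the gripper's body (75 mm by 177 mm) begins 78 mm behind the grasp point.
Start: joints at [-1.241, 0.3, 1.521, -0, 1.321, -0.067], TCP at [0.213, -0.507, 0.205] pointing down, gripper open.
Joint ranges: [-3.03, 3.03], [-0.79, 2.21], [0.23, 2.52], [-1.04, 4.18], [0, 3.07], [-2.55, 2.55]. Speed limits (rad/s): [2.22, 2.22, 2.57, 3.14, 3.14, 3.14].

### API

Orientations are given as [roll, pitch, yaw] about the fixed x, y, z axes, in that order (R = Rz(yaw) Ry(pitch) Rx(roll)).
In Python, from station import ctrl gives the robot as it stands.
- The arm moves only by the tool carry_out, never from a script. Its argument "motion" is text: rows parted by semicolons, each of 7 numbers parted by spaces: the shift along the world's x, y, z in m, then the turn, a rotation vector about the world's x, y, z in degrees, then the closure in counts, from 0 (fully open) to 255 (shut). In form: dx dy dz wx wy wz hand; .... A call has 1 to 20 rows; each row shifts and turns the commanded pose from where the row before left it; what a row does not reach is not made up. A row lasts 1/12 s, in which the tool goes at most 41.7 mm and 7.16 degrees, less where a joint would pass 70% of its speed; a pose out of reach is approached as far as the arm can. A call is refused whole if a number of a shift passes 0.0417 or a number of a turn 7.16, either way. A call with a gripper value outside its range is refused whole. The fingers move at their own pace and stop on an object; "grip_force" is the grip in N (left out, the last holds). Time passes only in rows, so rows that do not move let the fingers close. It gives the time, the measured TCP pose, the force, the opening and the grip force at its end, in the units of the state.
- ctrl.get_obs(): the state, without advancing time (a new reading comes with each control period).
- ctrl.camera(name): name is "scene" or "top" or "wrist"; returns a dict with "pixels" (480x640x3 uint8, red, green, blue), "range_z" (480x640 float32, m along the optical axis (not along the pixel's ray), 0 where there is no reading), "K" (3x3 intrinsics, pixels), "position" and "attitude" of the camera in the world. Camera axes: x right, y up, looking along -z (the intrinsics and any distortion apply to the point x, -y, -z); pixel columns grow to the right and rows downward; lengths in m; the calibration is good to about 2 mm. A picture is of the moment at which its call begins.
- ctrl.hand_in(): hands the job in; it is judged then, once.
The state is a dict: "time_s": time; "qpos": joint angles; "joint_vel": joint speeds; "tau": joint torques, N m; "ee_pos": TCP position; "eef_rot": TCP orientation; "force": force on the tool from outside, world axes, zero at the start; "moment": the same for the moment, N m; "grip_width": finger opening in m; "grip_force": force on a finger pad.
Only numpy, scipy, OpenCV 4.12 (cv2) and the standard library are available. Lean on these libraries where they do the work, as an engineer would, in place of code of your own. Each camera call takes 0.05 s, during which the arm holds its last target. There are 200 camera calls.

## Working session

There is one attempt and no reset: what is moved stays moved. The work goes in short steps, Python scripts to look and compute and a tool call to move; the robot and the scene stay as the last step left them, time stands still between calls to the robot, and variables do not carry over. Pictures are saved under pics/ and viewed, at most 10 in all, crops included, and the job is handed in when it is done.

Besides the shell and the picture viewer there is one more tool, called after "Call:" as name(argument=value, ...) on one line, values as JSON. carry_out: Moves the arm, as the interface text tells. Its arguments: {"type":"object","properties":{"motion":{"type":"string"},"grip_force":{"type":"number"}},"required":["motion"]}

```bash
mkdir -p pics; ls; cat > h.py <<'E'
import numpy as np, cv2
from station import ctrl
def cam(n):
    c=ctrl.camera(n); A=np.array(c["attitude"],float); 
    if A.shape!=(3,3):
        from scipy.spatial.transform import Rotation as R
        A=R.from_euler('xyz',A).as_matrix() if A.size==3 else None
    c["R"]=A; return c
def pts(c):
    z=c["range_z"]; K=c["K"]; v,u=np.mgrid[:480,:640]
    P=np.stack([(u-K[0,2])/K[0,0]*z,-(v-K[1,2])/K[1,1]*z,-z],-1)
    return P@c["R"].T+np.array(c["position"])
E
python3 - <<'E'
from h import *
for n in ["scene","top"]:
    c=ctrl.camera(n); print(n,c["K"],c["position"],c["attitude"],[k for k in c])
    cv2.imwrite(f"pics/{n}0.png",c["pixels"][...,::-1])
print(ctrl.get_obs())
E
```

```text
pics
scene [[585.9239867    0.         322.3692883 ]
 [  0.         585.9239867  248.21258949]
 [  0.           0.           1.        ]] [0.21076095 0.58134693 0.90177771] [ 0.76067087 -0.00462571 -2.61171416] ['pixels', 'range_z', 'K', 'position', 'attitude']
top [[436.79849182   0.         317.90991396]
 [  0.         436.79849182 233.22602616]
 [  0.           0.           1.        ]] [ 0.47377407 -0.09242513  0.93563219] [ 0.12236582 -0.00175795 -1.5992523 ] ['pixels', 'range_z', 'K', 'position', 'attitude']
{'time_s': 0.1, 'qpos': array([-1.24058999e+00,  3.00419948e-01,  1.52153172e+00, -6.55678206e-06,
        1.32066433e+00, -6.65874693e-02]), 'joint_vel': array([ 0.00015728, -0.00125155, -0.00219885, -0.00182163,  0.00215335,
        0.00011975]), 'tau': array([ 3.32583932e-04, -5.32650733e+01, -3.53285694e+01,  7.10368180e-02,
        2.35494808e-02, -6.61667013e-05]), 'ee_pos': array([ 0.21248143, -0.50704677,  0.20493526]), 'eef_rot': array([-3.14057116e+00, -6.17543555e-05,  3.96795398e-01]), 'force': array([-0.79001589, -0.65455033, -0.09245945]), 'moment': array([-0.02544461, -0.02749373, -0.04544207]), 'grip_force': 0.0, 'grip_width': 0.09398024095803077}
```

View pics/scene0.png

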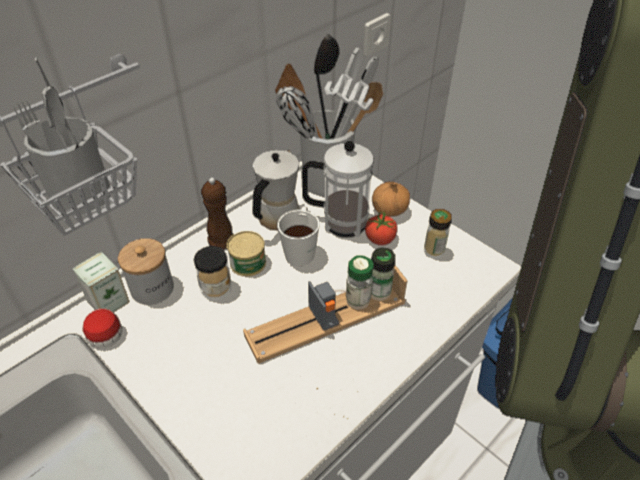

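View pics/top0.png

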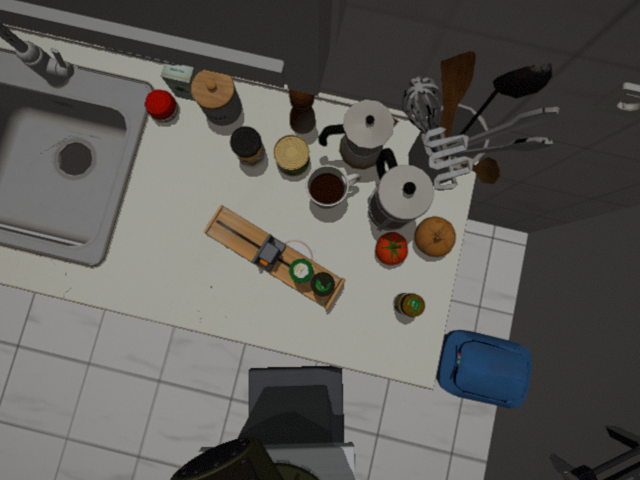

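The scene view shows the rack with the stop at (322,305), jars at (360,280) and (383,272), and a lone jar at (437,232). In the top view the rack runs (218,210)–(335,305), the stop is at (270,252), and the lone jar is at (410,304).

```bash
python3 - <<'E'
from h import *
c=cam("top"); P=pts(c); hsv=cv2.cvtColor(c["pixels"],cv2.COLOR_RGB2HSV)
np.save("top.npy",P)
print("table z",np.median(P[320:340,280:380,2]), "at", P[330,300])
z=P[...,2]; H,S,V=cv2.split(hsv)
U,W=np.meshgrid(range(640),range(480))
roi=(U>200)&(U<350)&(W>200)&(W<312)
# deck
m=roi&(H>5)&(H<22)&(S>90)&(z>0.008)&(z<0.024)
q=P[m]; print("deck",m.sum(),np.median(q[:,2])); r=cv2.minAreaRect((q[:,:2]*1000).astype(np.float32)); print(r, cv2.boxPoints(r))
def circ(m,name):
    q=P[m][:,:2]*1000; (cx,cy),rad=cv2.minEnclosingCircle(q.astype(np.float32)); print(name,m.sum(),"mean",q.mean(0),"circ",cx,cy,rad,"z",np.percentile(P[m][:,2],[5,50,95]))
n,l,st,ce=cv2.connectedComponentsWithStats(((z>0.08)&(z<0.135)&(U>200)&(U<440)&(W>120)&(W<330)).astype(np.uint8))
for i in range(1,n):
    if st[i,4]>40: circ(l==i,str(ce[i].round()))
R=c["R"]
E
```

```text
table z -8.839533666676891e-05 at [ 0.38481242 -0.05379851 -0.00259859]
deck 2707 0.016193194160976088
((540.6500854492188, -2.6090087890625), (308.35589599609375, 69.06053161621094), 56.86916732788086) [[ 427.46722 -112.84883]
 [ 485.30023 -150.59404]
 [ 653.83295  107.63081]
 [ 595.99994  145.37602]]
[245. 142.] 790 mean [764.74212845  43.20247452] circ 766.3674926757812 44.12969207763672 31.8535099029541 z [0.08920184 0.09374749 0.09623387]
[322. 138.] 98 mean [ 762.60162737 -109.4988923 ] circ 766.1805419921875 -111.88821411132812 11.12463092803955 z [0.08321961 0.1107545  0.132741  ]
[360. 148.] 160 mean [ 739.80814889 -183.97865841] circ 754.2606201171875 -189.48426818847656 36.53498458862305 z [0.08286214 0.11072563 0.13223461]
[423. 159.] 326 mean [ 716.49047658 -306.25952   ] circ 723.285888671875 -315.7287292480469 42.84813690185547 z [0.08287159 0.10473582 0.13130551]
[435. 148.] 42 mean [ 736.05012518 -331.24513745] circ 735.4656372070312 -331.14404296875 15.472698211669922 z [0.09193324 0.10662335 0.12560114]
[380. 158.] 56 mean [ 720.49656319 -223.43152241] circ 722.83837890625 -226.1934051513672 7.991920471191406 z [0.08172739 0.10375798 0.12732187]
[331. 181.] 405 mean [ 680.32457939 -125.39486897] circ 678.0401611328125 -128.24107360839844 54.89628982543945 z [0.08181819 0.0914805  0.09554507]
[383. 215.] 274 mean [ 608.082403   -222.76197386] circ 626.9603271484375 -241.41741943359375 47.24514389038086 z [0.08246879 0.10753461 0.13158991]
[266. 252.] 382 mean [544.40831052   4.75585557] circ 551.0275268554688 13.790914535522461 32.74410629272461 z [0.0862787  0.09238047 0.09506419]
[311. 277.] 958 mean [492.0750205  -81.58829361] circ 493.23504638671875 -82.47965240478516 46.344322204589844 z [0.11116247 0.12115085 0.1238524 ]
[412. 305.] 471 mean [ 434.98846695 -269.434471  ] circ 434.9349060058594 -271.052001953125 22.24095916748047 z [0.09397824 0.10485596 0.10748219]
```

```bash
python3 - <<'E'
from h import *
a=cv2.imread("pics/top0.png")[190:330,195:435]; b=cv2.imread("pics/scene0.png")[190:370,230:470]
a=cv2.resize(a,(514,300),interpolation=cv2.INTER_CUBIC); b=cv2.resize(b,(400,300),interpolation=cv2.INTER_CUBIC)
cv2.imwrite("pics/crop1.png",np.vstack([a[:,:400],b]))
E
```

```text
(no output)
```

View pics/crop1.png

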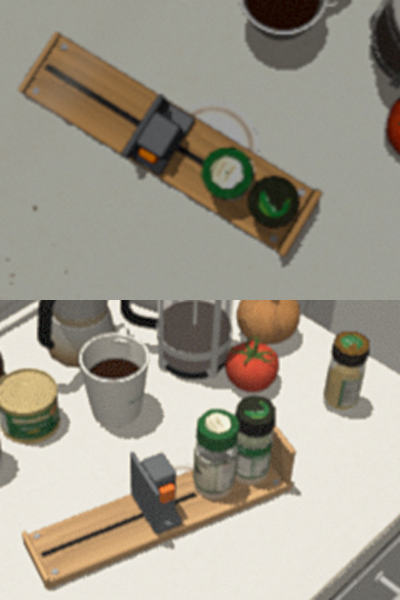

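```bash
cat >> h.py <<'E'
ORI=np.array([.5407,-.0026]); TH=np.deg2rad(-33.13)
XR=np.array([np.cos(TH),np.sin(TH)]); YR=np.array([-np.sin(TH),np.cos(TH)])
def rack(P): d=P[...,:2]-ORI; return np.stack([d@XR,d@YR,P[...,2]],-1)
E
python3 - <<'E'
from h import *
for n in ["top","scene"]:
    c=cam(n); P=pts(c); Q=rack(P)*1000; H,S,V=cv2.split(cv2.cvtColor(c["pixels"],cv2.COLOR_RGB2HSV))
    near=(abs(Q[...,0])<60)&(abs(Q[...,1])<175)
    wood=near&(H>4)&(H<24)&(S>80)
    print(n,"deck z",np.median(Q[wood&(abs(Q[...,2]-16)<4)][:,2]))
    d=Q[wood&(abs(Q[...,2]-16)<5)&(Q[...,1]>40)&(Q[...,1]<140)]
    # fit front/back edges by bins along y
    b=[(y,d[abs(d[:,1]-y)<5][:,0].min(),d[abs(d[:,1]-y)<5][:,0].max()) for y in range(50,140,10)]; b=np.array(b)
    print("edges fit front",np.polyfit(b[:,0],b[:,1],1),"back",np.polyfit(b[:,0],b[:,2],1))
    d=Q[wood&(Q[...,2]>8)]; print("y ext",np.percentile(d[:,1],[.2,99.8]), "ledge y min",np.percentile(d[(d[:,2]>20)&(d[:,1]>100)][:,1],[2,50,98]) if ((d[:,2]>20)&(d[:,1]>100)).any() else None)
    o=Q[near&(H<14)&(S>190)&(V>150)&(Q[...,2]>50)&(Q[...,1]>-60)&(Q[...,1]<60)]
    print("orange",len(o),o.mean(0),o.min(0),o.max(0))
    s=Q[near&(Q[...,2]>88)&(Q[...,2]<98)&(Q[...,1]>-55)&(Q[...,1]<60)&(S<110)]
    print("top block",len(s),np.percentile(s,[1,50,99],axis=0).round(1))
    for x,lo,hi in [("jars",110,130)]:
        t=((near)&(Q[...,2]>lo)&(Q[...,2]<hi)).astype(np.uint8)
        k=Q[t>0]; print(x,len(k),np.percentile(k,[1,99],axis=0).round(1))
    for nm,mm in (("newjar",(np.hypot(P[...,0]-.435,P[...,1]+.27)<.05)&(P[...,2]>.1)),("newjar low",(np.hypot(P[...,0]-.435,P[...,1]+.27)<.05)&(P[...,2]>.03))):
        q=P[mm][:,:2]; print(nm,len(q),np.percentile(P[mm],[1,50,99],axis=0).round(4), cv2.minEnclosingCircle((q*1000).astype(np.float32)))
E
```

```text
top deck z 16.062569123745096
edges fit front [ 9.92345803e-03 -3.47846861e+01] back [-2.77483636e-04  3.42402600e+01]
y ext [-151.13267245  153.51848223] ledge y min [127.12153382 151.12586458 154.30659244]<stdin>:13: RuntimeWarning: Mean of empty slice.
  ret = um.true_divide(
Traceback (most recent call last):
ValueError: zero-size array to reduction operation minimum which has no identity
```

```bash
python3 - <<'E'
from h import *
for n in ["top","scene"]:
    c=cam(n); P=pts(c); Q=rack(P)*1000; H,S,V=cv2.split(cv2.cvtColor(c["pixels"],cv2.COLOR_RGB2HSV))
    near=(abs(Q[...,0])<60)&(abs(Q[...,1])<175)
    wood=near&(H>4)&(H<24)&(S>80)
    print(n,"deck z",np.median(Q[wood&(abs(Q[...,2]-16)<6)][:,2]))
    d=Q[wood&(abs(Q[...,2]-16)<6)&(Q[...,1]>50)&(Q[...,1]<140)]
    print("deck x ext",np.percentile(d[:,0],[.5,99.5]))
    d=Q[wood&(Q[...,2]>8)]; print("y ext",np.percentile(d[:,1],[.2,99.8]))
    o=Q[near&(H<20)&(S>120)&(Q[...,2]>45)&(Q[...,1]>-50)&(Q[...,1]<60)]
    print("orange",len(o),np.percentile(o,[2,50,98],axis=0).round(1) if len(o) else "")
    s=Q[near&(Q[...,2]>88)&(Q[...,2]<98)&(Q[...,1]>-50)&(Q[...,1]<60)]
    print("top block",len(s),np.percentile(s,[1,50,99],axis=0).round(1))
    blk=s[abs(s[:,0])<15]; fl=s[abs(s[:,0])>20]; print(" mid",np.percentile(blk,[1,50,99],axis=0).round(1),"fl",np.percentile(fl,[1,50,99],axis=0).round(1))
    k=Q[near&(Q[...,2]>113)&(Q[...,2]<130)]; print("jars",len(k),np.percentile(k,[1,99],axis=0).round(1))
    r=np.hypot(P[...,0]-.435,P[...,1]+.27)<.06
    for lo in (.1,.02):
        mm=r&(P[...,2]>lo)&(P[...,2]<.12); print("newjar",mm.sum(),np.percentile(P[mm],[1,50,99],axis=0).round(4).tolist(), cv2.minEnclosingCircle((P[mm][:,:2]*1000).astype(np.float32)))
E
```

```text
top deck z 16.09035065694764
deck x ext [-33.8143028   34.04010551]
y ext [-151.16118098  153.62254281]
orange 48 [[-25.5 -26.   62.2]
 [-20.5   1.9  79.3]
 [ 52.1  18.4 748.5]]
top block 351 [[-30.6  -9.9  88.5]
 [ -0.7   9.1  92.5]
 [ 29.9  23.6  95.9]]
 mid [[-14.7  -9.9  89. ]
 [ -0.1   6.1  92.9]
 [ 14.6  23.4  96. ]] fl [[-32.5  17.9  88.1]
 [-20.4  20.5  91.3]
 [ 32.   23.8  94. ]]
jars 906 [[ -18.1 -136.1  116.9]
 [  23.6  -48.6  124.8]]
newjar 422 [[0.4146, -0.2918, 0.1017], [0.4348, -0.2709, 0.105], [0.4555, -0.2509, 0.1084]] ((434.9757385253906, -271.33453369140625), 21.820138931274414)
newjar 594 [[0.4146, -0.2914, 0.0237], [0.4356, -0.2649, 0.1043], [0.4566, -0.2495, 0.1083]] ((434.9034729003906, -270.6703796386719), 22.459041595458984)
scene deck z 15.811696978039302
deck x ext [-37.1559703   32.81687164]
y ext [-150.06432646  154.33504184]
orange 103 [[-26.7  -5.8  61.5]
 [-23.6   3.7  75.6]
 [-16.7  12.   81.5]]
top block 367 [[-31.5 -49.5  88.3]
 [ -3.1   8.5  91.9]
 [ 28.2  23.5  96.1]]
 mid [[-14.6 -49.6  88.3]
 [ -1.    5.2  92.3]
 [ 14.7  23.5  96.3]] fl [[-34.1  16.9  88.4]
 [-24.6  20.3  90.8]
 [ 30.8  23.4  92.8]]
jars 827 [[ -20.1 -137.   113.3]
 [  23.4  -48.1  124.4]]
newjar 284 [[0.4126, -0.2928, 0.1008], [0.4325, -0.269, 0.1051], [0.4538, -0.2504, 0.1093]] ((433.2530212402344, -271.6451110839844), 22.87668228149414)
newjar 919 [[0.4115, -0.2892, 0.0221], [0.4298, -0.2568, 0.0778], [0.4538, -0.2485, 0.1082]] ((432.9201354980469, -270.1070556640625), 24.180143356323242)
```

Call:
carry_out(motion="0.0183 0.0282 0 0 0 1.896 0;0.0183 0.0282 0 0 0 1.896 0;0.0183 0.0282 0 0 0 1.896 0;0.0183 0.0282 0 0 0 1.896 0;0.0183 0.0282 0 0 0 1.896 0;0.0183 0.0282 0 0 0 1.896 0;0.0183 0.0282 0 0 0 1.896 0;0.0183 0.0282 0 0 0 1.896 0;0.0183 0.0282 0 0 0 1.896 0;0.0183 0.0282 0 0 0 1.896 0;0.0183 0.0282 0 0 0 1.896 0;0.0183 0.0282 0 0 0 1.896 0;0.0183 0.0282 0 0 0 1.896 0;0.0183 0.0282 0 0 0 1.896 0;0.0183 0.0282 0 0 0 1.896 0;0.0183 0.0282 0 0 0 1.896 0;0.0183 0.0282 0 0 0 1.896 0;0.0183 0.0282 0 0 0 1.896 0;0 0 0 0 0 0 0;0 0 0 0 0 0 0")

```text
time_s: 1.97
ee_pos: [0.5421, 0.0015, 0.2049]
eef_rot: [-3.141, 0.0, 0.995]
force: [-0.5, -0.9, -0.5]
grip_width: 0.0939
grip_force: 0.0
```

Call:
carry_out(motion="0 -0.0006 -0.025 0 0 0 0;0 0 -0.025 0 0 0 0;0 0 -0.025 0 0 0 0;0 0 -0.025 0 0 0 0;0 0 -0.02 0 0 0 50;0 0 -0.015 0 0 0 80;0 0 -0.012 0 0 0 100;0 0 -0.009 0 0 0 110;0 0 0 0 0 0 115;0 0 0 0 0 0 115;0 0 0 0 0 0 115;0 0 0 0 0 0 115", grip_force=20)

```text
time_s: 2.97
ee_pos: [0.5424, -0.0004, 0.0504]
eef_rot: [3.14, -0.001, 0.992]
force: [0.1, 0.0, 0.7]
grip_width: 0.0515
grip_force: 0.0
```

```bash
python3 - <<'E'
from h import *
c=cam("wrist"); cv2.imwrite("pics/w1.png",c["pixels"][...,::-1])
E
```

```text
(no output)
```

View pics/w1.png

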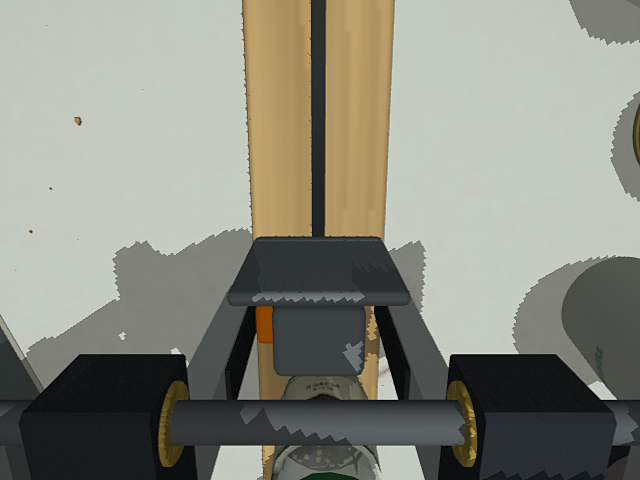

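The wrist view shows the fingers either side of the block: orange button at (264,324), block (275–368, 305–375), with clear space on both sides.

Call:
carry_out(motion="0 0.0008 0 0 0 0 130;0 0 0 0 0 0 145;0 0 0 0 0 0 160;0 0 0 0 0 0 175;0 0 0 0 0 0 175;0 0 0 0 0 0 175", grip_force=15)

```text
time_s: 3.52
ee_pos: [0.5428, 0.0002, 0.0497]
eef_rot: [3.14, -0.001, 0.992]
force: [5.8, -2.2, -0.8]
grip_width: 0.0344
grip_force: 15.0
```

Call:
carry_out(motion="0.0012 0.0010 0 0 0 0 175;0.0016 0.0025 0 0 0 0 175;0.0016 0.0025 0 0 0 0 175;0.0016 0.0025 0 0 0 0 175;0.0016 0.0025 0 0 0 0 175;0.0016 0.0025 0 0 0 0 175;0.0016 0.0025 0 0 0 0 175;0.0016 0.0025 0 0 0 0 175;0.0016 0.0025 0 0 0 0 175;0.0016 0.0025 0 0 0 0 175;0.0010 0.0015 0 0 0 0 175;0 0 0 0 0 0 175;0 0 0 0 0 0 175")

```text
time_s: 4.6
ee_pos: [0.5594, 0.0257, 0.0497]
eef_rot: [3.14, -0.001, 0.993]
force: [5.7, -2.7, 1.0]
grip_width: 0.0348
grip_force: 15.0
```

```bash
cat > look.py <<'E'
from h import *
o=ctrl.get_obs(); p=o["ee_pos"]; print("tcp rack",(rack(p)*1000).round(1),"F rack",(o["force"][:2]@XR).round(1),(o["force"][:2]@YR).round(1),o["force"][2].round(1),"w",o["grip_width"])
for n in ["top","scene"]:
    c=cam(n); P=pts(c); Q=rack(P)*1000
    near=(abs(Q[...,0])>18)&(abs(Q[...,0])<34)&(Q[...,1]>-10)&(Q[...,1]<120)
    s=Q[near&(Q[...,2]>88)&(Q[...,2]<96)]
    print(n,len(s),np.percentile(s,[5,50,98],axis=0).round(1)[:,1] if len(s) else "")
E
python3 look.py
```

```text
tcp rack [ 0.2 33.9 49.7] F rack 6.2 0.8 1.0 w 0.03482762608474247
top 0 
scene 43 [47.6 50.9 53.3]
```

Call:
carry_out(motion="0 0 0 0 0 0 108;0 0 0 0 0 0 108;0 0 0 0 0 0 108;0 0 0 0 0 0 108;0.0005 0.0008 0 0 0 0 108;0.0005 0.0008 0 0 0 0 108;0.0005 0.0008 0 0 0 0 108;0.0005 0.0008 0 0 0 0 108;0 0 0 0 0 0 108")

```text
time_s: 5.45
ee_pos: [0.5606, 0.0289, 0.0494]
eef_rot: [-3.142, -0.0, 0.993]
force: [0.2, -0.2, -0.7]
grip_width: 0.0542
grip_force: 0.0
```

```bash
python3 look.py;  python3 - <<'E'
from h import *
c=cam("wrist"); cv2.imwrite("pics/w2.png",c["pixels"][200:480,160:480,::-1])
E
```

```text
tcp rack [-0.5 37.3 49.4] F rack 0.2 -0.1 -0.7 w 0.05419216658854623
top 0 
scene 42 [46.8 50.9 53.5]
```

View pics/w2.png

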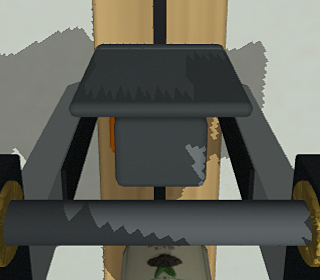

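Call:
carry_out(motion="0.0006 0.0008 0 0 0 0 108;0.0005 0.0008 0 0 0 0 108;0.0006 0.0009 0 0 0 0 108;0.0005 0.0008 0 0 0 0 108")

```text
time_s: 5.93
ee_pos: [0.5627, 0.0319, 0.0494]
eef_rot: [-3.141, 0.001, 0.992]
force: [-1.4, -2.7, 1.1]
grip_width: 0.0541
grip_force: 1.5
```

Call:
carry_out(motion="0.0006 0.0008 0 0 0 0 108;0.0005 0.0008 0 0 0 0 108")

```text
time_s: 6.1
ee_pos: [0.5638, 0.0337, 0.0494]
eef_rot: [-3.141, 0.0, 0.992]
force: [-2.2, -3.4, 1.4]
grip_width: 0.0544
grip_force: 1.5
```

```bash
python3 look.py
```

```text
tcp rack [-0.4 43.  49.4] F rack 0.0 -4.0 1.4 w 0.05435918009973846
top 0 
scene 38 [53.4 57.  58.9]
```

```bash
cat > btn.py <<'E'
from h import *
o=ctrl.get_obs(); p=o["ee_pos"]; print("tcp rack",(rack(p)*1000).round(1),"F rack",(o["force"][:2]@XR).round(1),(o["force"][:2]@YR).round(1))
def om(px):
    H,S,V=cv2.split(cv2.cvtColor(px,cv2.COLOR_RGB2HSV)); return (H<14)&(S>200)&(V>60)
w=cam("wrist")["pixels"]; m=om(w); m[:280]=0;m[380:]=0;m[:,:230]=0;m[:,320:]=0
print("wrist orange",m.sum(), np.where(m.sum(0)>5)[0][[0,-1]] if m.sum()>20 else "")
E
python3 btn.py; python3 - <<'E'
from h import *
import sys
E
```

```text
tcp rack [-0.4 43.3 49.5] F rack 0.4 -0.6
wrist orange 25 [270 273]
```

Call:
carry_out(motion="0.0005 0.0008 0 0 0 0 108;0.0006 0.0009 0 0 0 0 108")

```text
time_s: 6.42
ee_pos: [0.5649, 0.0353, 0.0494]
eef_rot: [-3.141, 0.0, 0.992]
force: [-1.7, -3.0, 0.4]
grip_width: 0.0538
grip_force: 1.6
```

```bash
python3 btn.py
```

```text
tcp rack [-0.5 44.9 49.4] F rack 0.2 -3.4
wrist orange 26 [270 273]
```

Call:
carry_out(motion="0.0005 0.0008 0 0 0 0 108;0.0006 0.0009 0 0 0 0 108")

```text
time_s: 6.63
ee_pos: [0.566, 0.037, 0.0494]
eef_rot: [-3.141, 0.0, 0.992]
force: [-2.4, -3.1, -0.1]
grip_width: 0.0541
grip_force: 1.8
```

```bash
python3 btn.py
```

```text
tcp rack [-0.4 47.  49.4] F rack -0.3 -3.9
wrist orange 26 [270 273]
```

Call:
carry_out(motion="0.0005 0.0008 0 0 0 0 108;0.0006 0.0009 0 0 0 0 108")

```text
time_s: 6.85
ee_pos: [0.5672, 0.0387, 0.0494]
eef_rot: [-3.142, 0.0, 0.992]
force: [-2.1, -3.2, 1.2]
grip_width: 0.0539
grip_force: 1.5
```

```bash
python3 btn.py
```

```text
tcp rack [-0.4 49.1 49.4] F rack -0.0 -3.9
wrist orange 27 [270 273]
```

Call:
carry_out(motion="0.0005 0.0008 0 0 0 0 108;0.0006 0.0009 0 0 0 0 108")

```text
time_s: 7.07
ee_pos: [0.5682, 0.0404, 0.0494]
eef_rot: [-3.142, 0.0, 0.992]
force: [-1.6, -2.8, 0.9]
grip_width: 0.0542
grip_force: 1.8
```

```bash
python3 btn.py
```

```text
tcp rack [-0.5 51.1 49.4] F rack 0.2 -3.2
wrist orange 25 [270 273]
```

Call:
carry_out(motion="0.0005 0.0008 0 0 0 0 108;0.0006 0.0009 0 0 0 0 108")

```text
time_s: 7.28
ee_pos: [0.5694, 0.0422, 0.0494]
eef_rot: [-3.142, 0.0, 0.992]
force: [-2.4, -3.0, 0.5]
grip_width: 0.054
grip_force: 1.5
```

```bash
python3 btn.py
```

```text
tcp rack [-0.5 53.2 49.4] F rack -0.4 -3.8
wrist orange 25 [270 273]
```

Call:
carry_out(motion="0.0005 0.0008 0 0 0 0 108;0.0006 0.0009 0 0 0 0 108")

```text
time_s: 7.5
ee_pos: [0.5706, 0.044, 0.0495]
eef_rot: [3.142, -0.0, 0.992]
force: [-0.5, -0.6, -0.3]
grip_width: 0.0544
grip_force: 0.0
```

```bash
python3 btn.py
```

```text
tcp rack [-0.5 55.4 49.5] F rack -0.1 -0.8
wrist orange 27 [269 273]
```

```bash
python3 look.py;  python3 - <<'E'
from h import *
a=cam("wrist")["pixels"][200:480,160:480,::-1]; b=cam("scene")["pixels"][230:370,230:430,::-1]
b=cv2.resize(b,(400,280),interpolation=cv2.INTER_CUBIC)
cv2.imwrite("pics/w3.png",np.hstack([a,b]))
E
```

```text
tcp rack [-0.5 55.7 49.5] F rack 0.5 0.0 -0.6 w 0.05442230488412343
top 0 
scene 34 [67.7 70.4 72.6]
```

View pics/w3.png

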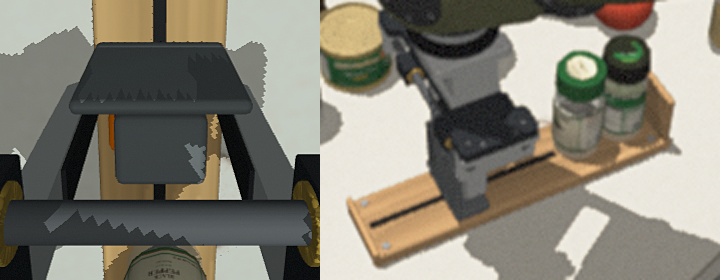

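The button is still sunk (thin orange sliver at (111,130)), and the fingers are against the flange. The jars have not moved.

Call:
carry_out(motion="0.0005 0.0009 0 0 0 0 108;0 0 0 0 0 0 108")

```text
time_s: 7.92
ee_pos: [0.571, 0.0449, 0.0495]
eef_rot: [3.142, -0.0, 0.992]
force: [-0.9, -0.0, 0.1]
grip_width: 0.0539
grip_force: 0.0
```

```bash
python3 btn.py
```

```text
tcp rack [-0.6 56.4 49.5] F rack -0.7 -0.5
wrist orange 22 [269 274]
```

Call:
carry_out(motion="0.0006 0.0008 0 0 0 0 108")

```text
time_s: 8.05
ee_pos: [0.5715, 0.0455, 0.0494]
eef_rot: [-3.142, 0.0, 0.992]
force: [1.2, 0.6, -0.6]
grip_width: 0.0539
grip_force: 0.0
```

```bash
python3 btn.py; python3 look.py
```

```text
tcp rack [-0.5 57.1 49.4] F rack 0.7 1.1
wrist orange 26 [269 274]
tcp rack [-0.5 57.3 49.5] F rack 0.3 0.2 1.1 w 0.0538807635853272
top 0 
scene 25 [68.4 71.8 72.8]
```

Call:
carry_out(motion="0.0005 0.0008 0 0 0 0 108")

```text
time_s: 8.28
ee_pos: [0.572, 0.0461, 0.0494]
eef_rot: [-3.142, 0.0, 0.992]
force: [-0.6, 0.7, -1.1]
grip_width: 0.0541
grip_force: 0.0
```

```bash
python3 btn.py;  python3 - <<'E'
from h import *
c=cam("wrist"); P=rack(pts(c))*1000
for lo,hi,nm in((88,97,"top"),):
    m=(P[...,2]>lo)&(P[...,2]<hi)&(P[...,1]>30)&(P[...,1]<90)&(abs(P[...,0])<35); k=P[m]; print(m.sum(),np.percentile(k,[1,50,99],axis=0).round(1))
a=c["pixels"][200:480,160:480,::-1]; cv2.imwrite("pics/w4.png",cv2.resize(a[60:200,60:260],(600,420)))
E
```

```text
tcp rack [-0.5 57.9 49.4] F rack -0.9 0.2
wrist orange 33 [258 273]
10285 [[-32.4  41.9  88.2]
 [ -0.2  63.6  91.8]
 [ 32.3  74.7  96.1]]
```

View pics/w4.png

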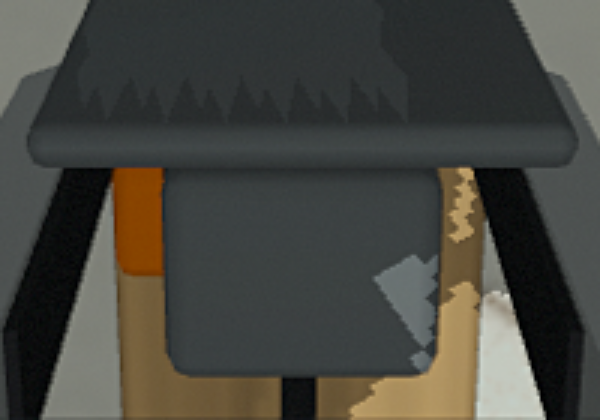

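The button is now out: the orange is at (115–165, 170–275) in the crop, the same width as at the start.

Call:
carry_out(motion="-0.0008 -0.0012 0 0 0 0 60;-0.0008 -0.0012 0 0 0 0 20;0 0 0 0 0 0 0;0 0 0.01 0 0 0 0;0 0 0.02 0 0 0 0;0 0 0.03 0 0 0 0;0 0 0.03 0 0 0 0;0 0 0.03 0 0 0 0;0 0 0.03 0 0 0 0;-0.0114 -0.0262 0 0 0 0 0;-0.0114 -0.0262 0 0 0 0 0;-0.0114 -0.0262 0 0 0 0 0;-0.0114 -0.0262 0 0 0 0 0;-0.0114 -0.0262 0 0 0 0 0;-0.0114 -0.0262 0 0 0 0 0;-0.0114 -0.0262 0 0 0 0 0;-0.0114 -0.0262 0 0 0 0 0;-0.0114 -0.0262 0 0 0 0 0;0 0 0 0 0 0 0")

```text
time_s: 9.97
ee_pos: [0.4663, -0.1951, 0.2003]
eef_rot: [3.141, 0.001, 0.989]
force: [0.8, 0.4, 0.4]
grip_width: 0.0936
grip_force: 0.0
```

```bash
python3 - <<'E'
from h import *
print(ctrl.get_obs()["ee_pos"])
for n in ["top","scene"]:
    c=cam(n); P=pts(c); Q=rack(P)*1000; H,S,V=cv2.split(cv2.cvtColor(c["pixels"],cv2.COLOR_RGB2HSV))
    near=(abs(Q[...,0])<60)&(abs(Q[...,1])<175)
    o=Q[near&(H<20)&(S>120)&(Q[...,2]>45)&(Q[...,2]<90)&(Q[...,1]>-40)&(Q[...,1]<100)]
    print(n,"orange",len(o),np.percentile(o,[2,50,98],axis=0).round(1)[:,:2].tolist() if len(o) else "")
    s=Q[near&(Q[...,2]>88)&(Q[...,2]<98)&(Q[...,1]>-30)&(Q[...,1]<120)]
    print("stop",len(s),np.percentile(s,[1,50,99],axis=0).round(1)[:,1])
    k=Q[near&(Q[...,2]>113)&(Q[...,2]<130)]; print("jars",len(k),np.percentile(k,[1,99],axis=0).round(1).tolist())
    t=P[((H<6)|(H>174))&(S>150)&(P[...,2]>.03)&(P[...,2]<.09)&(P[...,1]<-.1)&(P[...,0]>.4)]; print("tomato",len(t),np.percentile(t,[2,98],axis=0).round(3).tolist() if len(t) else "")
E
```

```text
[ 0.46632961 -0.1951172   0.20032798]
top orange 39 [[-24.8, 47.4], [-21.4, 54.3], [-17.5, 66.1]]
stop 345 [42.2 60.7 75.4]
jars 909 [[-18.1, -136.0, 116.2], [23.5, -48.8, 124.9]]
tomato 79 [[0.57, -0.251, 0.041], [0.707, -0.101, 0.06]]
scene orange 106 [[-27.1, 46.3], [-23.8, 55.9], [-16.5, 63.4]]
stop 361 [41.9 61.2 75. ]
jars 833 [[-20.4, -136.2, 113.7], [23.2, -47.8, 124.5]]
tomato 393 [[0.516, -0.268, 0.031], [0.576, -0.214, 0.052]]
```

Call:
carry_out(motion="-0.008 -0.019 0 0 0 0 0;-0.008 -0.019 0 0 0 0 0;-0.008 -0.019 0 0 0 0 0;-0.008 -0.019 0 0 0 0 0;0 0 0 0 0 0 0;0 0 -0.025 0 0 0 0;0 0 -0.025 0 0 0 0;0 0 -0.025 0 0 0 0;0 0 -0.025 0 0 0 0;0 0 -0.025 0 0 0 0;0 0 -0.02 0 0 0 0;0 0 -0.014 0 0 0 60;0 0 0 0 0 0 90;0 0 0 0 0 0 110;0 0 0 0 0 0 110", grip_force=10)

```text
time_s: 11.32
ee_pos: [0.4367, -0.2676, 0.0416]
eef_rot: [3.14, -0.0, 0.993]
force: [-0.8, -0.4, 0.6]
grip_width: 0.0709
grip_force: 0.0
```

```bash
python3 - <<'E'
from h import *
c=cam("wrist"); cv2.imwrite("pics/w5.png",c["pixels"][...,::-1]); print(ctrl.get_obs()["ee_pos"])
E
```

```text
[ 0.436709   -0.26777221  0.04174775]
```

View pics/w5.png

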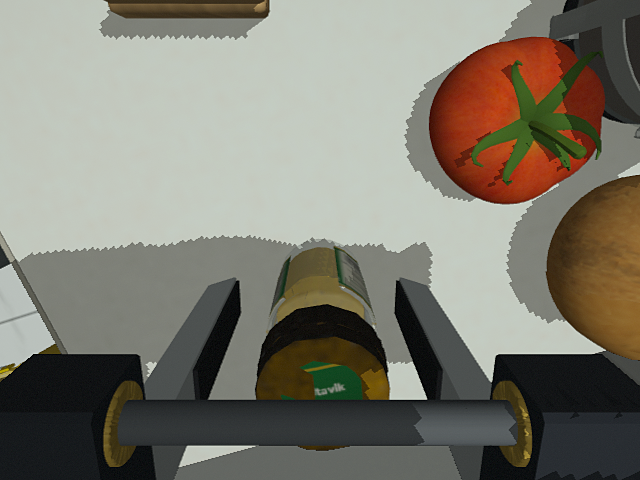

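The jar sits between the fingers: cap centre is at about (322,380), and the fingers are at x≈225 and 410.

Call:
carry_out(motion="-0.0012 -0.0017 0 0 0 0 110;-0.0012 -0.0017 0 0 0 0 110;0 0 0 0 0 0 110;0 0 0 0 0 0 118;0 0 0 0 0 0 126;0 0 0 0 0 0 134;0 0 0 0 0 0 142;0 0 0 0 0 0 160;0 0 0 0 0 0 160;0 0 0 0 0 0 160", grip_force=12)

```text
time_s: 12.2
ee_pos: [0.4336, -0.2714, 0.0406]
eef_rot: [3.141, 0.0, 0.992]
force: [0.5, -0.7, 2.6]
grip_width: 0.0443
grip_force: 12.0
```

Call:
carry_out(motion="0 0 0.005 0 0 0 160;0 0 0.015 0 0 0 160;0 0 0.025 0 0 0 160;0 0 0.03 0 0 0 160;0 0 0.03 0 0 0 160;0 0 0.03 0 0 0 160;0 0 0.015 0 0 0 160;0 0 0 0 0 0 160;0 0 0 0 0 0 160")

```text
time_s: 12.95
ee_pos: [0.4333, -0.2711, 0.1902]
eef_rot: [-3.142, -0.0, 0.993]
force: [0.1, -0.3, -1.1]
grip_width: 0.044
grip_force: 12.0
```

Call:
carry_out(motion="0.004 0.01 0 0 0 0 160;0.0075 0.019 0 0 0 0 160;0.0075 0.019 0 0 0 0 160;0.0075 0.019 0 0 0 0 160;0.0075 0.019 0 0 0 0 160;0.0075 0.019 0 0 0 0 160;0.0075 0.019 0 0 0 0 160;0.0075 0.019 0 0 0 0 160;0.0075 0.019 0 0 0 0 160;0.0075 0.019 0 0 0 0 160;0.0075 0.019 0 0 0 0 160;0.0075 0.019 0 0 0 0 160;0.0075 0.019 0 0 0 0 160;0.0075 0.019 0 0 0 0 160;0.0035 0.009 0 0 0 0 160;0 0 0 0 0 0 160;0 0 0 0 0 0 160;0 0 0 0 0 0 160")

```text
time_s: 14.45
ee_pos: [0.538, -0.0059, 0.1899]
eef_rot: [-3.141, 0.001, 0.992]
force: [-0.4, 0.0, -0.7]
grip_width: 0.0442
grip_force: 12.0
```

```bash
python3 - <<'E'
from h import *
o=ctrl.get_obs(); p=o["ee_pos"]; print(p,(rack(p)*1000).round(1),o["grip_width"],o["force"])
c=cam("scene"); cv2.imwrite("pics/s2.png",c["pixels"][150:400,180:480,::-1])
for n in["scene","top"]:
    c=cam(n);Q=rack(pts(c))*1000; k=Q[(abs(Q[...,0])<40)&(Q[...,1]>-28)&(Q[...,1]<25)&(Q[...,2]>140)&(Q[...,2]<215)]; print(n,len(k),np.percentile(k,[2,50,98],axis=0).round(1).tolist() if len(k) else "")
E
```

```text
[ 0.5379994  -0.00590094  0.18992808] [ -0.5  -4.2 189.9] 0.04415237244658057 [-0.44323878  0.00104851 -0.70307712]
scene 614 [[-36.0, -17.5, 152.5], [-19.1, 6.9, 182.3], [6.2, 16.9, 214.2]]
top 0
```

View pics/s2.png

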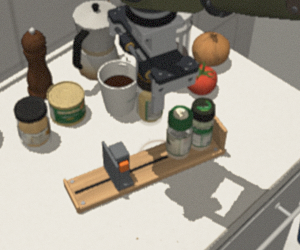

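The jar is held upright above the gap (crop (150,105)), and the button is visibly out.

Call:
carry_out(motion="0.0004 0 -0.015 0 0 0 160;0 0 -0.025 0 0 0 160;0 0 -0.025 0 0 0 160;0 0 -0.025 0 0 0 160;0 0 -0.02 0 0 0 160;0 0 -0.01 0 0 0 160;0 0 -0.006 0 0 0 160;0 0 -0.003 0 0 0 160;0 0 -0.001 0 0 0 160;0 0 0 0 0 0 160;0 0 0 0 0 0 160")

```text
time_s: 15.52
ee_pos: [0.5393, -0.0053, 0.0614]
eef_rot: [3.14, -0.001, 0.992]
force: [0.0, 0.1, -1.2]
grip_width: 0.0439
grip_force: 12.0
```

Call:
carry_out(motion="0 0 -0.0005 0 0 0 160;0 0 -0.0005 0 0 0 160;0 0 -0.0005 0 0 0 160;0 0 -0.0005 0 0 0 160")

```text
time_s: 15.85
ee_pos: [0.5389, -0.0052, 0.0586]
eef_rot: [3.141, -0.0, 0.993]
force: [0.5, 0.0, -1.6]
grip_width: 0.0436
grip_force: 12.0
```

Call:
carry_out(motion="0 0 -0.0005 0 0 0 160;0 0 -0.0005 0 0 0 160;0 0 0 0 0 0 160")

```text
time_s: 16.1
ee_pos: [0.5388, -0.0052, 0.0573]
eef_rot: [-3.141, 0.0, 0.992]
force: [0.9, -0.2, -1.3]
grip_width: 0.0438
grip_force: 12.0
```

Call:
carry_out(motion="0 0 -0.0004 0 0 0 160;0 0 0 0 0 0 160")

```text
time_s: 16.27
ee_pos: [0.5388, -0.0052, 0.057]
eef_rot: [-3.142, 0.0, 0.992]
force: [0.5, 0.3, -0.8]
grip_width: 0.0439
grip_force: 12.0
```

Call:
carry_out(motion="0 0 -0.0004 0 0 0 160;0 0 0 0 0 0 160")

```text
time_s: 16.43
ee_pos: [0.5389, -0.0053, 0.0566]
eef_rot: [3.142, -0.0, 0.992]
force: [-0.3, 1.0, -0.7]
grip_width: 0.0435
grip_force: 12.0
```

Call:
carry_out(motion="0 0 -0.0003 0 0 0 160;0 0 0 0 0 0 160")

```text
time_s: 16.6
ee_pos: [0.5389, -0.0053, 0.0566]
eef_rot: [3.141, -0.0, 0.992]
force: [-0.4, 0.0, 2.9]
grip_width: 0.0441
grip_force: 12.0
```

Call:
carry_out(motion="0 0 0 0 0 0 134;0 0 0 0 0 0 130;0 0 0 0 0 0 122;0 0 0 0 0 0 110;0 0 0 0 0 0 80;0 0 0 0 0 0 40;0 0 0 0 0 0 10;0 0 0 0 0 0 10;0 0 0.005 0 0 0 10;0 0 0.015 0 0 0 10;0 0 0.025 0 0 0 10;0 0 0.03 0 0 0 10;0 0 0.03 0 0 0 10;0 0 0.03 0 0 0 10;0 0 0.025 0 0 0 10;-0.01 -0.025 0 0 0 0 10;-0.01 -0.03 0 0 0 0 10;-0.01 -0.03 0 0 0 0 10;-0.01 -0.03 0 0 0 0 10;-0.01 -0.03 0 0 0 0 10")

```text
time_s: 18.27
ee_pos: [0.4881, -0.1515, 0.2169]
eef_rot: [3.141, -0.0, 0.993]
force: [0.4, 0.1, -0.5]
grip_width: 0.0903
grip_force: 0.0
```

```bash
python3 - <<'E'
from h import *
ims=[]
for n in ["top","scene"]:
    c=cam(n); P=pts(c); Q=rack(P)*1000; near=(abs(Q[...,0])<60)&(abs(Q[...,1])<175)
    j=Q[near&(Q[...,2]>112)&(Q[...,2]<130)&(Q[...,1]>-40)&(Q[...,1]<50)]; print(n,"newjar",len(j),np.percentile(j,[1,50,99],axis=0).round(1).tolist() if len(j) else "")
    k=Q[near&(Q[...,2]>113)&(Q[...,2]<130)&(Q[...,1]<-40)]; print("jars",len(k),np.percentile(k,[1,99],axis=0).round(1).tolist())
    s=Q[near&(Q[...,2]>88)&(Q[...,2]<98)&(Q[...,1]>40)&(Q[...,1]<120)]; print("stop",np.percentile(s,[1,99],axis=0).round(1)[:,1])
    ims.append(c["pixels"][150:390,200:480,::-1])
cv2.imwrite("pics/end.png",np.hstack(ims))
E
```

```text
top newjar 424 [[-21.2, -23.6, 115.3], [-1.1, -3.9, 121.3], [19.2, 16.8, 124.9]]
jars 458 [[-18.4, -89.1, 116.7], [23.9, -47.9, 125.0]]
stop [42.1 75.3]
scene newjar 431 [[-22.6, -23.3, 112.6], [-4.6, -2.1, 120.8], [19.3, 17.3, 124.4]]
jars 840 [[-20.5, -136.9, 113.2], [23.1, -48.1, 124.7]]
stop [42.1 75.2]
```

View pics/end.png

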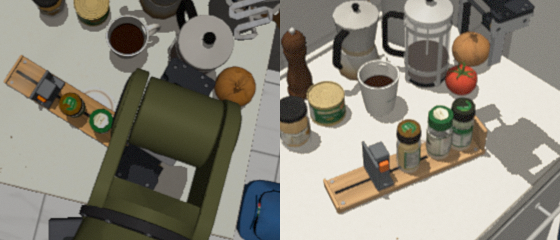

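The jar stands upright in the gap (scene crop (408,145)). The stop is in its hole with the button out, the two jars have not moved, and the tomato, mug and tin are where they were.

```bash
python3 -c "
from station import ctrl
print(ctrl.hand_in())"
```

```text
the job is handed in; nothing more can be done
None
```

The job is handed in (no verdict came back): the stop is about 52 mm along with its button out in the next hole, the new jar stands upright in the gap, and my last camera check showed the rack jars and bystanders unmoved.

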